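Ease the weight case shut

TASK

The wooden case of balance weights on the bench stands open. Without gripping anything, push its upright lid over with your fingers so that it starts to fall shut, catch it on the back or tip of a finger under its front lip while it is still well up, and ease it down slowly until it is fully closed, never letting it drop or slam. Leave the tin, the concrete cube and the loose weight standing beside the case as they are.

Things in the scene. Friction and masses are not known exactly. Their poses are not given: they have to be found in the camera images.
- case: Open-topped wooden case fixed to the bench, 140 mm deep (its x), 240 mm wide (its y), walls 110 mm high and 9 mm thick; origin at the centre of its underside, z up. Its front faces its own -x, roughly towards the robot; the lid's hinge runs along the top of its back wall. Brass weights sit in it, below the rim.
- lid (a joint): Lid angle, rad: 0 closed, flat on the rim; 1.571 upright; 1.75 leaning back on its stop. Starts at 1.6 to 1.75. Lid 0.27 to 0.37 kg. Hinge with friction and a damper: it stays put within 0.15 to 0.3 rad of upright; pushed further forward it falls by itself, slowly at first, 2 to 4 s in all, ending at 0.65 to 1 rad/s. Holding it up under the lip takes about 2 N.
- lid_lip (a point): Middle of the end edge of the lid's lip, on the lid's underside, 174 mm from the hinge line; moves with the lid: x to the hinge, y along the hinge, z out of the upper face. The lid is a wooden plate 240 mm wide, 140 mm long, 10 mm thick; the aluminium lip, 120 mm wide, 10 mm thick, sticks out 34 mm from the middle of its front edge and, closed, overhangs the front wall 110 mm above the bench.
- lid_hinge (a point): Middle of the hinge line, 110 mm above the bench, on the rear outer face of the case; the line runs along its y. Fixed to the case and its axes are those of the case.
- tin: Loose steel sample tin, open cup 80 mm across at the rim and 100 mm high, standing beside the case. Origin at the centre of its underside. Leave alone.
- cube: Loose concrete test cube, 70 mm, standing beside the case. Origin at the centre of its underside. Leave alone.
- weight: Loose brass weight with a knob, 40 mm across and 60 mm high, standing beside the front half of the case. Origin at the centre of its underside. Leave alone.

How it is judged:
By the outcome, as a careful person would: the job done as asked, in the order asked, and still so for the second after the job is handed in, with the robot touching nothing.
It also fails if it takes over 48 s, if anything falls off the work surface, if the arm or the gripper's body presses on something with over 40 N, if the wrist force passes 120 N, or if a joint passes its speed limit or range.

ROBOT

A 7-joint arm with a two-finger parallel gripper is mounted at the origin on the work surface. World frame = base frame: x ahead of the robot, y to its left, z up, the work surface at z = 0. Lengths are in m, angles in rad, forces in N, time in s.
With the tool pointing down it reaches from about 0.4 to 0.875 m from the base axis. Payload 6.5 kg.
Tool frame: the origin (TCP) lies on the mounting face of the last link; the fingertips stand 166 mm ahead of it and the grasp point (between the pads) lies 147 mm ahead of it; z points along the fingers, y is the line along which they close (so a half turn about z gives the same grasp; the last joint's range is limited). The gripper opens to 88 mm and grips with 3 to 60 N. Pads are 18 mm wide; open, the fingers measure 123 mm over their backs; the gripper's body (75 mm by 187 mm) begins 45 mm behind the grasp point.
Start: joints at [1.147, 0.536, -0.004, 1.538, 0.003, 1.067, -0.071], TCP at [0.228, -0.609, 0.405] pointing down, gripper open.
Joint ranges: [-2.7, 2.7], [-0.37, 2.16], [-1.27, 1.26], [0.24, 2.4], [-1.31, 4.45], [0.19, 1.91], [-2.76, 2.76]. Speed limits (rad/s): [2.39, 2.39, 3.14, 3.14, 3.14, 3.14, 3.14].

INTERFACE

Orientations are given as a unit quaternion [x, y, z, w].
In Python, from workcell import get_state, capture, sign_off gives the robot as it stands.
- The arm moves only by the shell command python3 -m jog 'ROWS'. ROWS is JSON, a list of rows, each an object of numbers: "jaw": the gripper's target within -1 to 1 (fully open at 1, half-way at 0, shut at -1); "x", "y", "z": the shift along the tool's x, y, z in m; "wx", "wy", "wz": the turn, a rotation vector about the tool's x, y, z in rad. A call has exactly 5 rows; each row is the pose to reach, as a shift and turn from the pose commanded when the call began, along the tool's axes at that moment; what a row does not reach only later rows make up. A row lasts 1/12 s, in which the tool goes at most 41.7 mm and 7.16 degrees, less where a joint would pass 70% of its speed; a pose out of reach is approached as far as the arm can. A call with a gripper value outside its range is refused whole. The fingers move at their own pace and stop on an object; the grip force is fixed at half the most. Time passes only in rows, so rows that repeat a pose let the fingers close, or fill a call up. It gives the time, the measured TCP pose, the force, the opening and the grip force at its end, in the units of the state.
- get_state(): the state, without advancing time (a new reading comes with each control period).
- capture(name): name is "scene" or "top" or "wrist"; returns a dict with "color" (384x512x3 uint8, red, green, blue), "fx", "fy", "cx", "cy" (pixels), "camera_from_world" (4x4, takes a point from world to camera coordinates). Camera axes: x right, y down, z forward; pixel columns grow to the right and rows downward; lengths in m; the calibration is good to about 2 mm. A picture is of the moment at which its call begins. There is no depth.
- sign_off(): hands the job in; it is judged then, once.
The state is a dict: "time": time; "joints": joint angles; "qd": joint speeds; "joint_efforts": joint torques, N m; "eef_pos": TCP position; "orientation": TCP orientation; "ft_force": force on the tool from outside, world axes, zero at the start; "ft_torque": the same for the moment, N m; "gripper_width": finger opening in m; "finger_force": force on a finger pad.
Only numpy, scipy, OpenCV 4.12 (cv2) and the standard library are available. Lean on these libraries where they do the work, as an engineer would, in place of code of your own. Each camera call takes 0.05 s, during which the arm holds its last target. There are 200 camera calls.

## Working session

There is one attempt and no reset: what is moved stays moved. The work goes in short steps, Python scripts to look and compute and a shell command to move; the robot and the scene stay as the last step left them, time stands still between calls to the robot, and variables do not carry over. Pictures are saved under pics/ and viewed, at most 10 in all, crops included, and the job is handed in when it is done.

```bash
mkdir -p pics; ls; python3 - <<'E'
from workcell import get_state, capture
import cv2, numpy as np
s=get_state(); print({k:np.round(v,3).tolist() for k,v in s.items()})
ims=[]
for n in ["scene","top"]:
    c=capture(n); cv2.imwrite(f"pics/{n}0.png",cv2.resize(c["color"][:,:,::-1],(800,600),interpolation=cv2.INTER_CUBIC))
    np.savez(f"{n}0.npz",**c); print(n,c["fx"],c["fy"],c["cx"],c["cy"],np.round(c["camera_from_world"],4).tolist())
E
```

```text
pics
{'time': 0.0, 'joints': [1.147, 0.537, -0.004, 1.539, 0.003, 1.067, -0.071], 'qd': [0.001, 0.002, 0.0, -0.001, -0.001, -0.0, 0.0], 'joint_efforts': [-0.0, -57.097, 0.991, -25.159, -0.056, 0.018, 0.0], 'eef_pos': [0.228, -0.609, 0.404], 'orientation': [0.984, 0.178, -0.0, -0.001], 'ft_force': [-0.122, -0.182, 0.344], 'ft_torque': [0.016, -0.051, -0.028], 'finger_force': 0.0, 'gripper_width': 0.088}
scene 413.7846166853031 413.7846166853031 254.66709553455638 194.7748560635228 [[0.2944, 0.9556, 0.0115, -0.2045], [0.6908, -0.2045, -0.6936, -0.3369], [-0.6604, 0.2122, -0.7203, 1.5238], [0.0, 0.0, 0.0, 1.0]]
top 400.47903688508416 400.47903688508416 248.65760327185495 190.8050457156893 [[-0.0065, -0.9999, -0.015, 0.0666], [-0.984, 0.0091, -0.1782, 0.602], [0.1783, 0.0136, -0.9839, 0.9363], [0.0, 0.0, 0.0, 1.0]]
```

View pics/scene0.png

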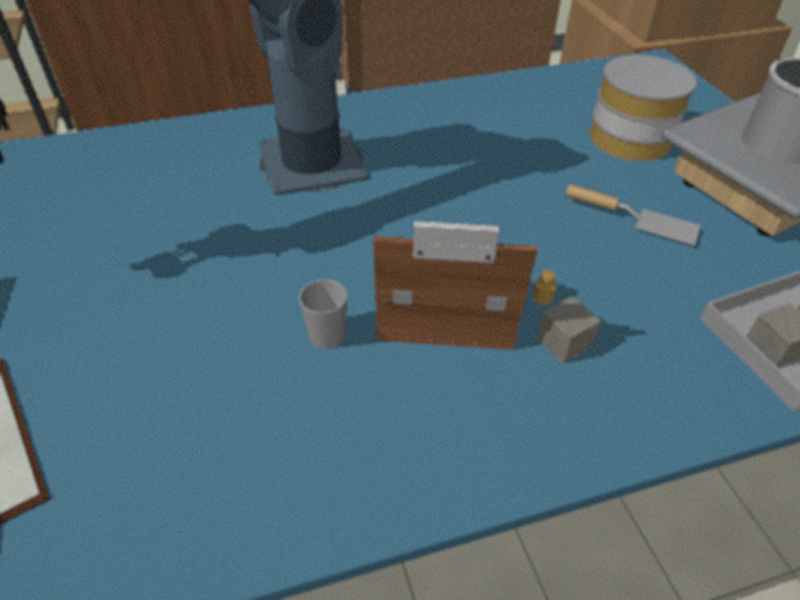

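View pics/top0.png

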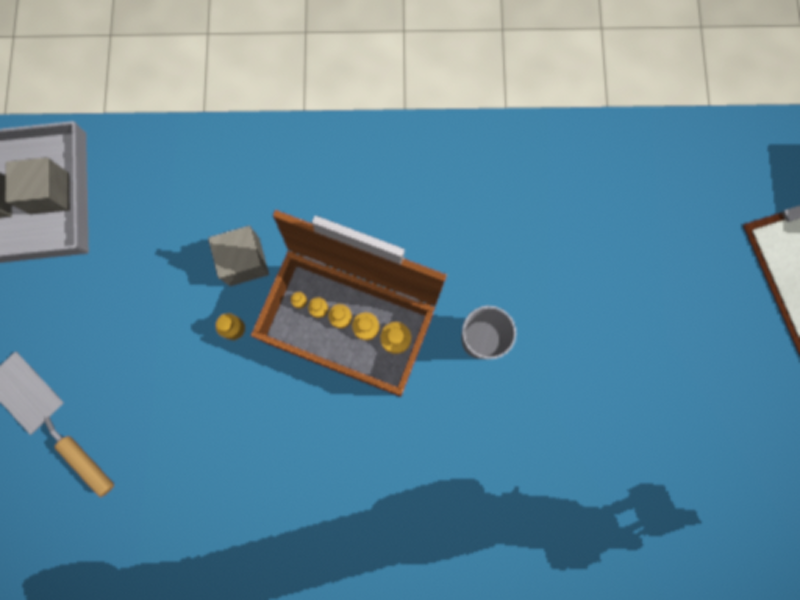

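The scene view shows the case's back (lid top edge (375,237)-(535,247)). The top view shows the rim front corners near (253,333) and (402,393), with the lid leaning back. Next I'll enlarge both to get precise points.

```bash
python3 - <<'E'
import numpy as np,cv2
t=np.load("top0.npz")["color"];s=np.load("scene0.npz")["color"]
# top crop cols 130..340 rows 125..260 ; scene cols 185..390 rows 135..235
a=cv2.resize(t[125:260,130:340],None,fx=3.8,fy=3.8,interpolation=cv2.INTER_CUBIC)
b=cv2.resize(s[135:235,185:390],None,fx=3.9,fy=3.9,interpolation=cv2.INTER_CUBIC)
cv2.imwrite("pics/tc.png",a[:,:,::-1]);cv2.imwrite("pics/sc.png",b[:,:,::-1]);print(a.shape,b.shape)
E
```

```text
(513, 798, 3) (390, 800, 3)
```

View pics/tc.png

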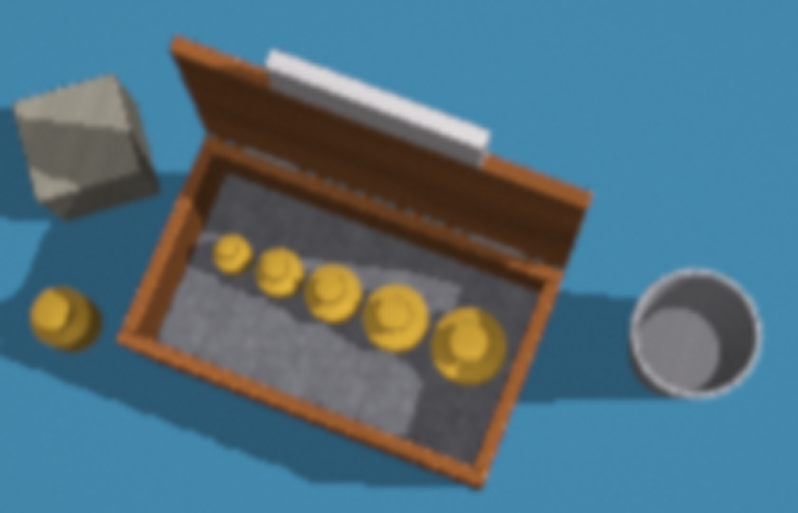

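View pics/sc.png

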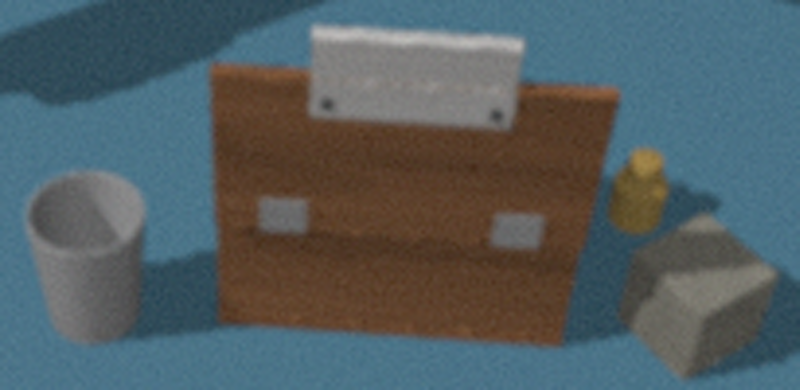

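```bash
cat > geo.py <<'E'
import numpy as np
from scipy.optimize import least_squares
cam={n:np.load(n+"0.npz") for n in("top","scene")}
def px(n,P):
    c=cam[n];p=c["camera_from_world"]@np.r_[P,1];return np.array([c["fx"]*p[0]/p[2]+c["cx"],c["fy"]*p[1]/p[2]+c["cy"]])
def case(q,P):
    c,s=np.cos(q[2]),np.sin(q[2]);return np.array([q[0]+c*P[0]-s*P[1],q[1]+s*P[0]+c*P[1],P[2]])
def lid(q,r,y,t):
    a=q[3];return case(q,[.07-r*np.cos(a)+t*np.sin(a),y,.11+r*np.sin(a)+t*np.cos(a)])
T=lambda u,v:np.array([u/3.8+130,v/3.8+125]); S=lambda u,v:np.array([u/3.9+185,v/3.9+135])
def ray(n,p,z):
    c=cam[n];M=c["camera_from_world"];R=M[:3,:3];o=-R.T@M[:3,3];d=R.T@np.array([(p[0]-c["cx"])/c["fx"],(p[1]-c["cy"])/c["fy"],1]);return o+d*(z-o[2])/d[2]
E
python3 - <<'E'
from geo import *
obs=[("top",T(119,338),lambda q:case(q,[-.07,.12,.11])),("top",T(482,487),lambda q:case(q,[-.07,-.12,.11])),
("top",T(560,270),lambda q:case(q,[.065,-.12,.11])),
("top",T(173,38),lambda q:lid(q,.14,.12,.01)),("top",T(591,191),lambda q:lid(q,.14,-.12,.01)),
("top",T(178,52),lambda q:lid(q,.14,.12,0)),("top",T(586,207),lambda q:lid(q,.14,-.12,0)),
("scene",S(213,67),lambda q:lid(q,.14,-.12,.01)),("scene",S(618,92),lambda q:lid(q,.14,.12,.01)),
("scene",S(220,323),lambda q:case(q,[.07,-.12,0])),("scene",S(562,346),lambda q:case(q,[.07,.12,0]))]
f=lambda q:np.concatenate([px(n,g(q))-p for n,p,g in obs])
r=least_squares(f,[.58,0,-.3,1.65],loss="soft_l1");print(np.round(r.x,4));print(np.round(f(r.x).reshape(-1,2),1).tolist())
q=r.x;np.save("q.npy",q)
for t in(0,.01,.02):
  print(t,"lip top",[np.round((px("top",lid(q,.174,y,t))-[130,125])*3.8) for y in(.06,-.06)],"scene",[np.round((px("scene",lid(q,.174,y,t))-[185,135])*3.9) for y in(.06,-.06)])
print("tin",ray("top",T(695,333),.1),"scene",ray("scene",S(86,212),.1))
print("weight",ray("scene",S(635,222),0),ray("top",T(50,308),.06))
print("cube topc",ray("top",T(68,120),.07),"scene bottom corner",ray("scene",S(688,377),0))
for y in(.06,-.06):print("lip",lid(q,.174,y,0))
E
```

```text
[ 0.5598  0.1295 -0.3732  1.6261]
[[-1.3, 0.6], [0.1, -1.0], [0.2, 1.2], [-0.9, -0.5], [-0.1, 0.1], [-4.2, 0.1], [-0.5, 0.5], [-2.1, 1.5], [-0.4, 1.2], [-1.6, 1.0], [-1.6, 0.7]]
0 lip top [array([258.,  69.]), array([478., 150.])] scene [array([520.,  35.]), array([309.,  24.])]
0.01 lip top [array([266.,  52.]), array([485., 132.])] scene [array([520.,  47.]), array([308.,  35.])]
0.02 lip top [array([273.,  34.]), array([492., 115.])] scene [array([521.,  59.]), array([307.,  47.])]
tin [ 0.54120306 -0.08814922  0.1       ] scene [ 0.5428935  -0.08401982  0.1       ]
weight [0.57156137 0.32413213 0.        ] [0.5658958  0.32088412 0.06      ]
cube topc [0.68839103 0.3113     0.07      ] scene bottom corner [0.71794738 0.29290455 0.        ]
lip [0.65579579 0.15632    0.28373366]
lip [0.61204114 0.04458132 0.28373366]
```

```bash
cat > aim.py <<'E'
"""aim.py cx cy cz tilt_deg heading d : point at distance d along tool axis goes to case-frame (cx,cy,cz); rows from measured pose."""
import sys; from geo import *; from scipy.spatial.transform import Rotation as Ro; from workcell import get_state
q=np.load("q.npy")
def status(s):
    R=Ro.from_quat(s["orientation"]).as_matrix();tip=np.array(s["eef_pos"])+.166*R[:,2]
    c,sn=np.cos(q[2]),np.sin(q[2]);d=tip-[q[0],q[1],0]
    print("t",round(s["time"],2),"tcp",np.round(s["eef_pos"],3),"tip_case",np.round([c*d[0]+sn*d[1],-sn*d[0]+c*d[1],tip[2]],3),"z",np.round(R[:,2],2),"x",np.round(R[:,0],2),"F",np.round(s["ft_force"],1),"j",np.round(s["joints"],2))
s=get_state();status(s)
if len(sys.argv)>1:
    cx,cy,cz,t,h,d=map(float,sys.argv[1:]);t=np.radians(t);H=np.array([np.cos(h),np.sin(h),0]);Z=np.array([0,0,1.])
    z=np.sin(t)*H-np.cos(t)*Z;x=-(np.cos(t)*H+np.sin(t)*Z);y=np.cross(z,x);Rt=np.c_[x,y,z]
    p=case(q,[cx,cy,cz])-d*z;R0=Ro.from_quat(s["orientation"])
    print("target tcp",np.round(p,3),"shift",np.round(R0.inv().apply(p-s["eef_pos"]),4),"rot",np.round((R0.inv()*Ro.from_matrix(Rt)).as_rotvec(),3))
E
python3 aim.py -0.1 -0.33 0.32 30 -0.15 .166; python3 aim.py -0.16 0 0.25 40 -0.15 .166
```

```text
t 0.1 tcp [ 0.228 -0.609  0.404] tip_case [-0.04  -0.808  0.238] z [-0.  0. -1.] x [ 0.94  0.35 -0.  ] F [-0.  -0.3  0.2] j [ 1.15  0.54 -0.    1.54  0.    1.07 -0.07]
target tcp [ 0.264 -0.129  0.464] shift [ 0.2024 -0.4365 -0.0592] rot [-0.685 -0.18  -2.555]
t 0.1 tcp [ 0.228 -0.609  0.404] tip_case [-0.04  -0.808  0.238] z [-0.  0. -1.] x [ 0.94  0.35 -0.  ] F [-0.  -0.3  0.2] j [ 1.15  0.54 -0.    1.54  0.    1.07 -0.07]
target tcp [0.305 0.204 0.377] shift [ 0.3574 -0.7336  0.0279] rot [-0.909 -0.238 -2.495]
```

```bash
python3 -m jog '[{"jaw":-1,"x":0.29,"y":-0.21,"z":0,"wx":-0.685,"wy":-0.18,"wz":-2.555},{"jaw":-1,"x":0.29,"y":-0.21,"z":0,"wx":-0.685,"wy":-0.18,"wz":-2.555},{"jaw":-1,"x":0.29,"y":-0.21,"z":0,"wx":-0.685,"wy":-0.18,"wz":-2.555},{"jaw":-1,"x":0.29,"y":-0.21,"z":0,"wx":-0.685,"wy":-0.18,"wz":-2.555},{"jaw":-1,"x":0.29,"y":-0.21,"z":0,"wx":-0.685,"wy":-0.18,"wz":-2.555}]'; python3 aim.py -0.12 -0.1 0.32 40 -0.15 .166
```

```text
time: 0.52
eef_pos: [0.3436, -0.4333, 0.4045]
orientation: [0.882, 0.464, -0.006, 0.082]
ft_force: [0.9, 0.3, -0.2]
gripper_width: 0.0568
finger_force: 0.0
t 0.52 tcp [ 0.344 -0.433  0.405] tip_case [ 0.023 -0.622  0.241] z [ 0.07 -0.15 -0.99] x [ 0.57  0.82 -0.09] F [ 0.9  0.3 -0.2] j [ 0.94  0.34 -0.17  1.86  0.16  0.8   0.07]
target tcp [0.306 0.096 0.447] shift [ 0.4073 -0.3194 -0.1247] rot [-0.692 -0.246 -1.9  ]
```

```bash
python3 -m jog '[{"jaw":-1,"x":0.33,"y":-0.08,"z":-0.07,"wx":-0.69,"wy":-0.25,"wz":-1.9},{"jaw":-1,"x":0.33,"y":-0.08,"z":-0.07,"wx":-0.69,"wy":-0.25,"wz":-1.9},{"jaw":-1,"x":0.33,"y":-0.08,"z":-0.07,"wx":-0.69,"wy":-0.25,"wz":-1.9},{"jaw":-1,"x":0.33,"y":-0.08,"z":-0.07,"wx":-0.69,"wy":-0.25,"wz":-1.9},{"jaw":-1,"x":0.33,"y":-0.08,"z":-0.07,"wx":-0.69,"wy":-0.25,"wz":-1.9}]'; python3 aim.py -0.12 -0.1 0.32 40 -0.15 .166;  python3 aim.py -0.16 0 0.25 40 -0.15 .166
```

```text
time: 0.93
eef_pos: [0.4151, -0.2385, 0.4224]
orientation: [0.698, 0.692, -0.015, 0.186]
ft_force: [1.8, 0.1, -0.2]
gripper_width: 0.0236
finger_force: 0.0
t 0.93 tcp [ 0.415 -0.239  0.422] tip_case [ 0.053 -0.425  0.268] z [ 0.24 -0.28 -0.93] x [ 0.04  0.96 -0.28] F [ 1.8  0.1 -0.2] j [ 0.67  0.16 -0.33  2.08  0.41  0.62  0.04]
target tcp [0.306 0.096 0.447] shift [ 0.3094 -0.0912 -0.1428] rot [-0.481 -0.17  -1.316]
t 0.93 tcp [ 0.415 -0.239  0.422] tip_case [ 0.053 -0.425  0.268] z [ 0.24 -0.28 -0.93] x [ 0.04  0.96 -0.28] F [ 1.8  0.1 -0.2] j [ 0.67  0.16 -0.33  2.08  0.41  0.62  0.04]
target tcp [0.305 0.204 0.377] shift [ 0.4322 -0.1059 -0.1082] rot [-0.481 -0.17  -1.316]
```

```bash
python3 -m jog '[{"jaw":-1,"x":0.31,"y":-0.09,"z":-0.14,"wx":-0.48,"wy":-0.17,"wz":-1.316},{"jaw":-1,"x":0.31,"y":-0.09,"z":-0.14,"wx":-0.48,"wy":-0.17,"wz":-1.316},{"jaw":-1,"x":0.31,"y":-0.09,"z":-0.14,"wx":-0.48,"wy":-0.17,"wz":-1.316},{"jaw":-1,"x":0.31,"y":-0.09,"z":-0.14,"wx":-0.48,"wy":-0.17,"wz":-1.316},{"jaw":-1,"x":0.31,"y":-0.09,"z":-0.14,"wx":-0.48,"wy":-0.17,"wz":-1.316}]';  python3 aim.py -0.16 0 0.25 40 -0.15 .166
```

```text
time: 1.35
eef_pos: [0.3515, -0.0407, 0.4358]
orientation: [0.446, 0.853, -0.022, 0.272]
ft_force: [1.2, 0.2, 0.4]
gripper_width: 0.0001
finger_force: 0.0
t 1.35 tcp [ 0.352 -0.041  0.436] tip_case [-0.046 -0.251  0.294] z [ 0.44 -0.28 -0.85] x [-0.46  0.75 -0.48] F [1.2 0.2 0.4] j [ 0.46 -0.14 -0.57  2.36  0.54  0.52  0.06]
target tcp [0.305 0.204 0.377] shift [ 0.2322  0.0994 -0.0388] rot [-0.269 -0.095 -0.733]
```

```bash
sed -i 's/cx,cy,cz,t,h,d=map(float,sys.argv\[1:\])/cx,cy,cz,t,h,d,o=map(float,sys.argv[1:])/; s/-d\*z;R0/-d*z+o*x;R0/; s/heading d :/heading d o(surface offset +up-forward) :/' aim.py; python3 aim.py -0.16 .035 0.22 32 -0.5 .146 .009;python3 aim.py -0.12 .035 0.11 32 -0.5 .146 .009
```

```text
t 1.35 tcp [ 0.352 -0.041  0.436] tip_case [-0.046 -0.251  0.294] z [ 0.44 -0.28 -0.85] x [-0.46  0.75 -0.48] F [1.2 0.2 0.4] j [ 0.46 -0.14 -0.57  2.36  0.54  0.52  0.06]
target tcp [0.349 0.261 0.339] shift [ 0.2737  0.1598 -0.003 ] rot [-0.033  0.    -0.454]
t 1.35 tcp [ 0.352 -0.041  0.436] tip_case [-0.046 -0.251  0.294] z [ 0.44 -0.28 -0.85] x [-0.46  0.75 -0.48] F [1.2 0.2 0.4] j [ 0.46 -0.14 -0.57  2.36  0.54  0.52  0.06]
target tcp [0.386 0.247 0.229] shift [0.2989 0.1572 0.1113] rot [-0.033  0.    -0.454]
```

```bash
python3 -m jog '[{"jaw":-1,"x":0.27,"y":0.16,"z":0,"wx":-0.03,"wz":-0.45},{"jaw":-1,"x":0.27,"y":0.16,"z":0,"wx":-0.03,"wz":-0.45},{"jaw":-1,"x":0.27,"y":0.16,"z":0,"wx":-0.03,"wz":-0.45},{"jaw":-1,"x":0.27,"y":0.16,"z":0,"wx":-0.03,"wz":-0.45},{"jaw":-1,"x":0.27,"y":0.16,"z":0,"wx":-0.03,"wz":-0.45}]';  python3 aim.py -0.13 .035 0.13 32 -0.5 .146 .009
```

```text
t 1.35 tcp [ 0.352 -0.041  0.436] tip_case [-0.046 -0.251  0.294] z [ 0.44 -0.28 -0.85] x [-0.46  0.75 -0.48] F [1.2 0.2 0.4] j [ 0.46 -0.14 -0.57  2.36  0.54  0.52  0.06]
target tcp [0.377 0.25  0.249] shift [0.2962 0.1563 0.0891] rot [-0.033  0.    -0.454]invalid input
```

```bash
python3 -m jog '[{"jaw":-1,"x":0.27,"y":0.16,"z":0,"wx":-0.03,"wy":0,"wz":-0.45},{"jaw":-1,"x":0.27,"y":0.16,"z":0,"wx":-0.03,"wy":0,"wz":-0.45},{"jaw":-1,"x":0.27,"y":0.16,"z":0,"wx":-0.03,"wy":0,"wz":-0.45},{"jaw":-1,"x":0.27,"y":0.16,"z":0,"wx":-0.03,"wy":0,"wz":-0.45},{"jaw":-1,"x":0.27,"y":0.16,"z":0,"wx":-0.03,"wy":0,"wz":-0.45}]';  python3 aim.py -0.13 .035 0.13 32 -0.5 .146 .009
```

```text
time: 1.77
eef_pos: [0.3537, 0.1573, 0.3718]
orientation: [0.242, 0.93, -0.069, 0.267]
ft_force: [1.2, 0.3, -0.1]
gripper_width: 0.0005
finger_force: 0.0
t 1.77 tcp [0.354 0.157 0.372] tip_case [-0.115 -0.061  0.231] z [ 0.46 -0.26 -0.85] x [-0.74  0.41 -0.53] F [ 1.2  0.3 -0.1] j [ 0.14  0.21 -0.96  2.3   1.03  0.86 -0.48]
target tcp [0.377 0.25  0.249] shift [0.0863 0.0923 0.0909] rot [-0.003  0.001 -0.007]
```

```bash
python3 -m jog '[{"jaw":-1,"x":0.086,"y":0.092,"z":0.09,"wx":0,"wy":0,"wz":0},{"jaw":-1,"x":0.086,"y":0.092,"z":0.09,"wx":0,"wy":0,"wz":0},{"jaw":-1,"x":0.086,"y":0.092,"z":0.09,"wx":0,"wy":0,"wz":0},{"jaw":-1,"x":0.086,"y":0.092,"z":0.09,"wx":0,"wy":0,"wz":0},{"jaw":-1,"x":0.086,"y":0.092,"z":0.09,"wx":0,"wy":0,"wz":0}]';  python3 aim.py 0.09 .035 0.29 32 -0.5 .136 -.009;python3 aim.py -0.114 .035 0.10 32 -0.5 .146 .009
```

```text
time: 2.18
eef_pos: [0.376, 0.2515, 0.2455]
orientation: [0.241, 0.932, -0.069, 0.262]
ft_force: [-0.3, -0.4, -0.2]
gripper_width: 0.0005
finger_force: 0.0
t 2.18 tcp [0.376 0.251 0.246] tip_case [-0.13   0.035  0.104] z [ 0.46 -0.25 -0.85] x [-0.75  0.41 -0.52] F [-0.3 -0.4 -0.2] j [-0.2   0.65 -0.83  2.2   1.37  1.03 -0.94]
target tcp [0.6  0.16 0.41] shift [-0.2906  0.0285 -0.0151] rot [-0.005 -0.009 -0.005]
t 2.18 tcp [0.376 0.251 0.246] tip_case [-0.13   0.035  0.104] z [ 0.46 -0.25 -0.85] x [-0.75  0.41 -0.52] F [-0.3 -0.4 -0.2] j [-0.2   0.65 -0.83  2.2   1.37  1.03 -0.94]
target tcp [0.392 0.244 0.219] shift [-0.0009  0.0015  0.0316] rot [-0.005 -0.009 -0.005]
```

```bash
python3 -m jog '[{"jaw":-1,"x":-0.02,"y":0,"z":-0.034,"wx":0,"wy":0,"wz":0},{"jaw":-1,"x":-0.04,"y":0,"z":-0.068,"wx":0,"wy":0,"wz":0},{"jaw":-1,"x":-0.06,"y":0,"z":-0.1,"wx":0,"wy":0,"wz":0},{"jaw":-1,"x":-0.08,"y":0,"z":-0.134,"wx":0,"wy":0,"wz":0},{"jaw":-1,"x":-0.1,"y":0,"z":-0.17,"wx":0,"wy":0,"wz":0}]'
python3 -m jog '[{"jaw":-1,"x":-0.037,"y":0.005,"z":0.015,"wx":0,"wy":0,"wz":0},{"jaw":-1,"x":-0.074,"y":0.01,"z":0.03,"wx":0,"wy":0,"wz":0},{"jaw":-1,"x":-0.111,"y":0.015,"z":0.047,"wx":0,"wy":0,"wz":0},{"jaw":-1,"x":-0.148,"y":0.02,"z":0.062,"wx":0,"wy":0,"wz":0},{"jaw":-1,"x":-0.186,"y":0.025,"z":0.078,"wx":0,"wy":0,"wz":0}]'
python3 aim.py 0.115 .035 0.284 32 -0.5 .146 -.009
```

```text
time: 2.6
eef_pos: [0.3716, 0.2498, 0.4494]
orientation: [0.243, 0.93, -0.069, 0.266]
ft_force: [0.3, -0.1, 1.4]
gripper_width: 0.0004
finger_force: 0.0
time: 3.02
eef_pos: [0.5592, 0.1733, 0.4812]
orientation: [0.243, 0.93, -0.069, 0.267]
ft_force: [0.5, 1.4, 0.5]
gripper_width: 0.0004
finger_force: 0.0
t 3.02 tcp [0.559 0.173 0.481] tip_case [0.071 0.029 0.34 ] z [ 0.46 -0.26 -0.85] x [-0.74  0.42 -0.53] F [0.5 1.4 0.5] j [ 0.21  0.42 -0.92  1.76  0.98  1.08 -0.04]
target tcp [0.618 0.154 0.413] shift [-0.0156  0.0117  0.0907] rot [-0.005  0.    -0.01 ]
```

```bash
python3 -m jog '[{"jaw":-1,"x":-0.016,"y":0.012,"z":0,"wx":0,"wy":0,"wz":0},{"jaw":-1,"x":-0.016,"y":0.012,"z":0.03,"wx":0,"wy":0,"wz":0},{"jaw":-1,"x":-0.016,"y":0.012,"z":0.06,"wx":0,"wy":0,"wz":0},{"jaw":-1,"x":-0.016,"y":0.012,"z":0.09,"wx":0,"wy":0,"wz":0},{"jaw":-1,"x":-0.016,"y":0.012,"z":0.09,"wx":0,"wy":0,"wz":0}]'
python3 aim.py 0.075 .035 0.284 32 -0.5 .146 -.009
python3 - <<'E'
from workcell import capture
import cv2
c=capture("scene")["color"][95:235,170:400]
cv2.imwrite("pics/s1.png",cv2.resize(c,None,fx=3,fy=3,interpolation=cv2.INTER_CUBIC)[:,:,::-1])
E
```

```text
time: 3.43
eef_pos: [0.6181, 0.1514, 0.4073]
orientation: [0.245, 0.93, -0.072, 0.263]
ft_force: [-0.6, -0.8, -0.5]
gripper_width: 0.0005
finger_force: 0.0
t 3.43 tcp [0.618 0.151 0.407] tip_case [0.133 0.029 0.266] z [ 0.46 -0.26 -0.85] x [-0.74  0.42 -0.53] F [-0.6 -0.8 -0.5] j [ 0.17  0.58 -0.82  1.72  1.12  1.02 -0.09]
target tcp [0.581 0.168 0.413] shift [ 0.0316 -0.0037 -0.0256] rot [-0.012 -0.005 -0.011]
```

View pics/s1.png

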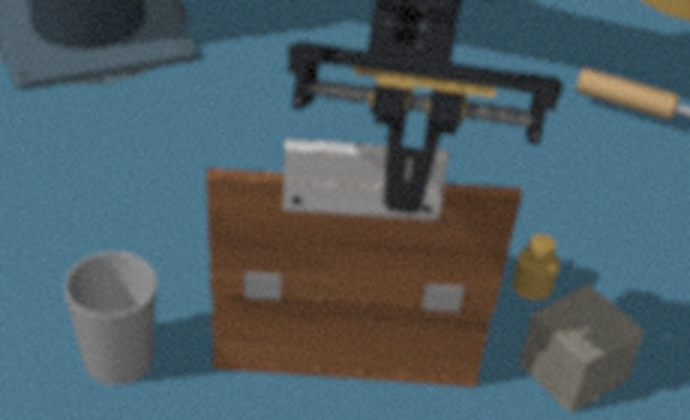

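```bash
python3 -m jog '[{"jaw":-1,"x":0.007,"y":-0.001,"z":-0.004,"wx":0,"wy":0,"wz":0},{"jaw":-1,"x":0.014,"y":-0.002,"z":-0.008,"wx":0,"wy":0,"wz":0},{"jaw":-1,"x":0.021,"y":-0.003,"z":-0.013,"wx":0,"wy":0,"wz":0},{"jaw":-1,"x":0.028,"y":-0.004,"z":-0.017,"wx":0,"wy":0,"wz":0},{"jaw":-1,"x":0.034,"y":-0.005,"z":-0.021,"wx":0,"wy":0,"wz":0}]'
python3 -m jog '[{"jaw":-1,"x":0.005,"y":-0.001,"z":-0.003,"wx":0,"wy":0,"wz":0},{"jaw":-1,"x":0.01,"y":-0.001,"z":-0.006,"wx":0,"wy":0,"wz":0},{"jaw":-1,"x":0.015,"y":-0.002,"z":-0.009,"wx":0,"wy":0,"wz":0},{"jaw":-1,"x":0.02,"y":-0.003,"z":-0.012,"wx":0,"wy":0,"wz":0},{"jaw":-1,"x":0.025,"y":-0.004,"z":-0.015,"wx":0,"wy":0,"wz":0}]'
python3 aim.py 0.025 .035 0.28 32 -0.5 .146 -.009
python3 - <<'E'
from workcell import capture
import cv2
c=capture("scene")["color"][95:235,170:400]
cv2.imwrite("pics/s2.png",cv2.resize(c,None,fx=3,fy=3,interpolation=cv2.INTER_CUBIC)[:,:,::-1])
from geo import *
q=np.load("q.npy").copy()
for a in(1.6,1.5,1.4,1.3,1.2,1.1,1.0):
    q[3]=a;print(a,[np.round((px("scene",lid(q,.14,y,.01))-[170,95])*3) for y in(-.12,.12)])
E
```

```text
time: 3.9
eef_pos: [0.5794, 0.1725, 0.4131]
orientation: [0.242, 0.93, -0.068, 0.268]
ft_force: [0.6, 0.1, 2.2]
gripper_width: 0.0006
finger_force: 1.1
time: 4.32
eef_pos: [0.5524, 0.1822, 0.4104]
orientation: [0.243, 0.93, -0.069, 0.266]
ft_force: [-0.0, -0.1, -0.5]
gripper_width: 0.0008
finger_force: 0.2
t 4.32 tcp [0.552 0.182 0.41 ] tip_case [0.061 0.035 0.269] z [ 0.46 -0.26 -0.85] x [-0.74  0.42 -0.53] F [-0.  -0.1 -0.5] j [ 0.14  0.49 -0.87  1.84  1.1   1.02 -0.2 ]
target tcp [0.535 0.186 0.409] shift [ 0.0159 -0.005  -0.0077] rot [-0.004 -0.003 -0.01 ]
1.6 [array([203., 173.]), array([519., 191.])]
1.5 [array([205., 160.]), array([518., 178.])]
1.4 [array([207., 149.]), array([516., 167.])]
1.3 [array([209., 140.]), array([515., 157.])]
1.2 [array([210., 133.]), array([513., 150.])]
1.1 [array([212., 127.]), array([511., 144.])]
1.0 [array([214., 124.]), array([508., 140.])]
```

View pics/s2.png

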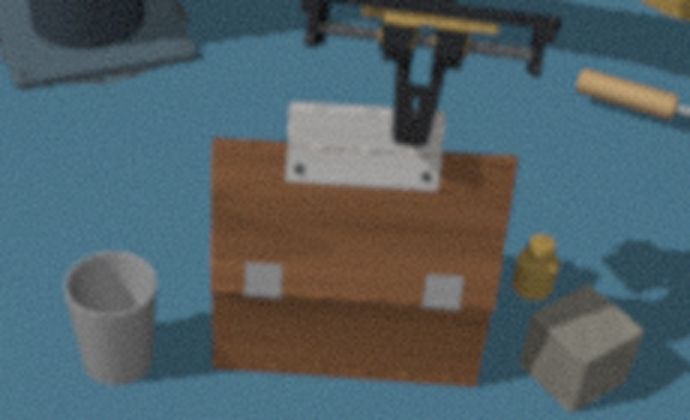

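```bash
python3 -m jog '[{"jaw":-1,"x":0.0034,"y":-0.0005,"z":-0.002,"wx":0,"wy":0,"wz":0},{"jaw":-1,"x":0.007,"y":-0.001,"z":-0.004,"wx":0,"wy":0,"wz":0},{"jaw":-1,"x":0.01,"y":-0.0015,"z":-0.006,"wx":0,"wy":0,"wz":0},{"jaw":-1,"x":0.0135,"y":-0.002,"z":-0.008,"wx":0,"wy":0,"wz":0},{"jaw":-1,"x":0.017,"y":-0.0025,"z":-0.01,"wx":0,"wy":0,"wz":0}]'
python3 -m jog '[{"jaw":-1,"x":-0.001,"y":-0.0025,"z":-0.039,"wx":0,"wy":0,"wz":0},{"jaw":-1,"x":0,"y":-0.004,"z":-0.064,"wx":0,"wy":0,"wz":0},{"jaw":-1,"x":0.035,"y":-0.009,"z":-0.085,"wx":0,"wy":0,"wz":0},{"jaw":-1,"x":0.074,"y":-0.014,"z":-0.093,"wx":0,"wy":0,"wz":0},{"jaw":-1,"x":0.099,"y":-0.015,"z":-0.062,"wx":0,"wy":0,"wz":0}]'
python3 aim.py -0.06 .035 0.2515 32 -0.5 .146 .009
python3 - <<'E'
from workcell import capture
import cv2
c=capture("scene")["color"][95:235,170:400]
cv2.imwrite("pics/s3.png",cv2.resize(c,None,fx=3,fy=3,interpolation=cv2.INTER_CUBIC)[:,:,::-1])
E
```

```text
time: 4.78
eef_pos: [0.5343, 0.1895, 0.4103]
orientation: [0.243, 0.93, -0.068, 0.266]
ft_force: [0.4, 0.2, -0.2]
gripper_width: 0.0003
finger_force: 0.1
time: 5.2
eef_pos: [0.4216, 0.2379, 0.4153]
orientation: [0.241, 0.93, -0.064, 0.27]
ft_force: [1.6, 0.9, -0.6]
gripper_width: 0.0002
finger_force: 0.0
t 5.2 tcp [0.422 0.238 0.415] tip_case [-0.08   0.041  0.275] z [ 0.47 -0.25 -0.85] x [-0.74  0.41 -0.53] F [ 1.6  0.9 -0.6] j [ 0.04  0.35 -0.97  2.03  1.02  1.06 -0.42]
target tcp [0.442 0.225 0.371] shift [ 0.0033 -0.0022  0.0508] rot [ 0.008  0.004 -0.009]
```

View pics/s3.png

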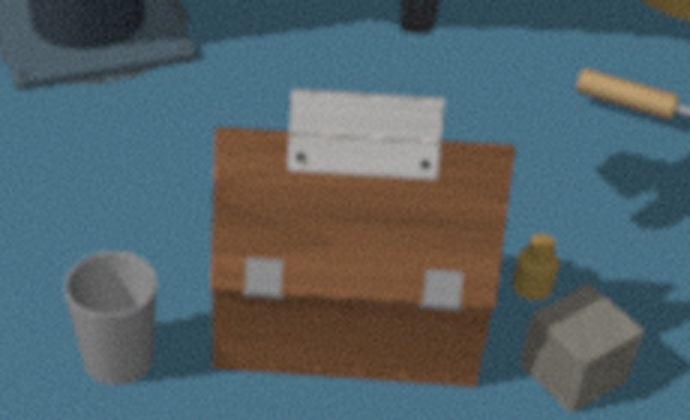

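```bash
python3 -m jog '[{"jaw":-1,"x":-0.002,"y":-0.001,"z":0.035,"wx":0,"wy":0,"wz":0},{"jaw":-1,"x":-0.01,"y":0,"z":0.063,"wx":0,"wy":0,"wz":0},{"jaw":-1,"x":-0.017,"y":0,"z":0.063,"wx":0,"wy":0,"wz":0},{"jaw":-1,"x":-0.017,"y":0,"z":0.063,"wx":0,"wy":0,"wz":0},{"jaw":-1,"x":-0.017,"y":0,"z":0.063,"wx":0,"wy":0,"wz":0}]'
python3 aim.py -0.036 .035 0.2515 32 -0.5 .146 .009
python3 - <<'E'
from workcell import capture
import cv2
c=capture("scene")["color"][95:235,170:400]
cv2.imwrite("pics/s4.png",cv2.resize(c,None,fx=3,fy=3,interpolation=cv2.INTER_CUBIC)[:,:,::-1])
E
```

```text
time: 5.67
eef_pos: [0.4672, 0.2106, 0.3673]
orientation: [0.243, 0.93, -0.068, 0.266]
ft_force: [-0.4, 0.4, 0.2]
gripper_width: 0.0007
finger_force: 0.0
t 5.67 tcp [0.467 0.211 0.367] tip_case [-0.029  0.03   0.226] z [ 0.46 -0.26 -0.85] x [-0.74  0.42 -0.53] F [-0.4  0.4  0.2] j [ 0.05  0.46 -0.89  2.03  1.15  1.   -0.45]
target tcp [0.464 0.216 0.371] shift [ 0.0026  0.0033 -0.0055] rot [-0.003 -0.002 -0.011]
```

View pics/s4.png

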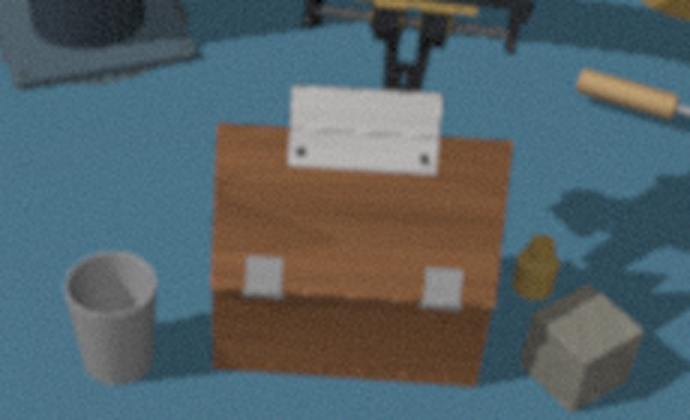

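The lid is at about 1.04 rad and falling slowly. The finger is under the lip at (400,80), so I'll hold and let the lid settle on it.

```bash
python3 -m jog '[{"jaw":-1,"x":0,"y":0,"z":0,"wx":0,"wy":0,"wz":0},{"jaw":-1,"x":0,"y":0,"z":0,"wx":0,"wy":0,"wz":0},{"jaw":-1,"x":0,"y":0,"z":0,"wx":0,"wy":0,"wz":0},{"jaw":-1,"x":0,"y":0,"z":0,"wx":0,"wy":0,"wz":0},{"jaw":-1,"x":0,"y":0,"z":0,"wx":0,"wy":0,"wz":0}]'
cat > ang.py <<'E'
# lid angle from the scene camera: row of plate's far right/left end edge against predictions
from workcell import capture; from geo import *; import cv2
c=capture("scene")["color"];q=np.load("q.npy").copy();cv2.imwrite("pics/last.png",c[:,:,::-1])
im=cv2.GaussianBlur(c,(3,3),0).astype(int)
for y in(-.105,.105):
    best=[]
    for a in np.arange(0,1.3,.02):
        q[3]=a;p=px("scene",lid(q,.14,y,.01));u,v=np.round(p).astype(int)
        best.append((im[v+2:v+5,u-1:u+2,0].mean()-im[v+2:v+5,u-1:u+2,2].mean())-(im[v-4:v-1,u-1:u+2,0].mean()-im[v-4:v-1,u-1:u+2,2].mean()))
    o=np.argsort(best)[::-1][:5];print("theta",y,np.round(o*.02,2),np.round(np.array(best)[o]))
E
python3 ang.py; python3 aim.py -0.036 .035 0.2515 32 -0.5 .146 .009
```

```text
time: 6.13
eef_pos: [0.4668, 0.2105, 0.3663]
orientation: [0.243, 0.93, -0.068, 0.266]
ft_force: [-0.6, -0.4, -0.4]
gripper_width: 0.0004
finger_force: 0.3
theta -0.105 [0.8  0.88 0.82 0.84 0.7 ] [122. 122. 122. 122. 122.]
theta 0.105 [0.96 0.92 1.   0.98 0.94] [116. 116. 116. 116. 116.]
t 6.18 tcp [0.467 0.21  0.366] tip_case [-0.029  0.03   0.225] z [ 0.46 -0.26 -0.85] x [-0.74  0.42 -0.53] F [-1.2 -0.9 -0.2] j [ 0.05  0.46 -0.88  2.03  1.15  1.   -0.45]
target tcp [0.464 0.216 0.371] shift [ 0.0018  0.0036 -0.0062] rot [-0.003 -0.002 -0.01 ]
```

```bash
python3 -m jog '[{"jaw":-1,"x":0,"y":0,"z":0,"wx":0,"wy":0,"wz":0},{"jaw":-1,"x":0,"y":0,"z":0,"wx":0,"wy":0,"wz":0},{"jaw":-1,"x":0,"y":0,"z":0,"wx":0,"wy":0,"wz":0},{"jaw":-1,"x":0,"y":0,"z":0,"wx":0,"wy":0,"wz":0},{"jaw":-1,"x":0,"y":0,"z":0,"wx":0,"wy":0,"wz":0}]'
python3 - <<'E'
from workcell import capture, get_state
import cv2,numpy as np
print(get_state()["ft_force"],get_state()["finger_force"])
a=capture("scene")["color"][85:235,170:400];b=capture("top")["color"][115:265,130:340]
f=lambda c:cv2.resize(c,None,fx=3,fy=3,interpolation=cv2.INTER_CUBIC)
m=np.hstack([f(a),f(b)]);m=cv2.resize(m,None,fx=.6,fy=.6);cv2.imwrite("pics/s5.png",m[:,:,::-1]);print(m.shape)
E
```

```text
time: 6.6
eef_pos: [0.467, 0.2103, 0.3661]
orientation: [0.243, 0.93, -0.068, 0.266]
ft_force: [-1.5, 0.9, 1.2]
gripper_width: 0.0006
finger_force: 0.5
[-1.45223473  0.86580473  1.20508885] 0.49739831149054226
(270, 792, 3)
```

View pics/s5.png

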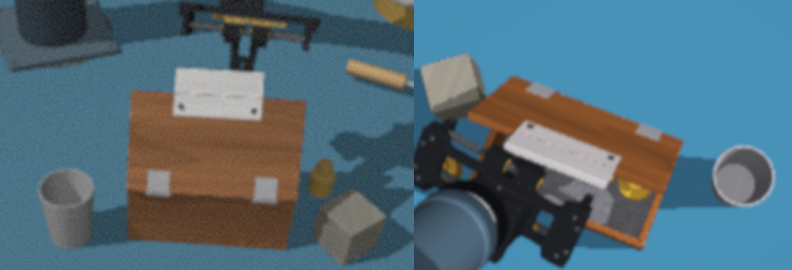

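The lid rests on the finger at about 0.9 rad, with the lip over the finger at (530,150) in the right half. Now I'll ease it down along the lip's arc.

```bash

python3 -m jog '[{"jaw":-1,"x":0.002,"y":0,"z":0,"wx":0,"wy":0,"wz":0},{"jaw":-1,"x":0.004,"y":0,"z":0.0005,"wx":0,"wy":0,"wz":0},{"jaw":-1,"x":0.006,"y":-0.0005,"z":0.001,"wx":0,"wy":0,"wz":0},{"jaw":-1,"x":0.008,"y":-0.001,"z":0.0015,"wx":0,"wy":0,"wz":0},{"jaw":-1,"x":0.01,"y":-0.001,"z":0.0015,"wx":0,"wy":0,"wz":0}]' | grep -E "force|pos"
python3 -m jog '[{"jaw":-1,"x":0.002,"y":0,"z":0,"wx":0,"wy":0,"wz":0},{"jaw":-1,"x":0.004,"y":0,"z":0.0005,"wx":0,"wy":0,"wz":0},{"jaw":-1,"x":0.006,"y":-0.0005,"z":0.001,"wx":0,"wy":0,"wz":0},{"jaw":-1,"x":0.008,"y":-0.001,"z":0.0015,"wx":0,"wy":0,"wz":0},{"jaw":-1,"x":0.01,"y":-0.001,"z":0.002,"wx":0,"wy":0,"wz":0}]' | grep -E "force|pos"
python3 aim.py -0.0512 .03 0.2348 32 -0.5 .146 .009
```

```text
eef_pos: [0.4597, 0.213, 0.3593]
ft_force: [-0.7, -0.3, -1.1]
finger_force: 0.2
eef_pos: [0.4527, 0.216, 0.3525]
ft_force: [-0.6, 0.4, 0.1]
finger_force: 0.3
t 7.53 tcp [0.453 0.216 0.352] tip_case [-0.044  0.03   0.212] z [ 0.46 -0.26 -0.85] x [-0.74  0.42 -0.53] F [-0.6  0.4  0.1] j [ 0.02  0.47 -0.88  2.06  1.17  1.   -0.51]
target tcp [0.448 0.217 0.354] shift [ 0.0028 -0.0013 -0.0034] rot [-0.004 -0.002 -0.01 ]
```

```bash

for i in 1 2; do python3 -m jog '[{"jaw":-1,"x":0,"y":0,"z":0,"wx":0,"wy":0,"wz":0},{"jaw":-1,"x":0,"y":0,"z":0,"wx":0,"wy":0,"wz":0},{"jaw":-1,"x":0,"y":0,"z":0,"wx":0,"wy":0,"wz":0},{"jaw":-1,"x":0,"y":0,"z":0,"wx":0,"wy":0,"wz":0},{"jaw":-1,"x":0,"y":0,"z":0,"wx":0,"wy":0,"wz":0}]' | grep -E "force"; done
python3 ang.py
python3 - <<'E'
from workcell import capture
from geo import *
import cv2
b=capture("top")["color"][115:265,130:340]
q=np.load("q.npy").copy();m=cv2.resize(b,None,fx=3.8,fy=3.8,interpolation=cv2.INTER_CUBIC)[:,:,::-1].copy()
for a,col in((1.0,(0,0,255)),(.9,(0,255,255)),(.8,(0,255,0)),(.7,(255,0,255))):
    q[3]=a
    P=[tuple(np.round((px("top",lid(q,r,y,.01))-[130,115])*3.8).astype(int).tolist()) for r,y in((.174,-.06),(.14,-.06),(.14,-.12))]
    for k in(0,1):cv2.line(m,P[k],P[k+1],col,1)
    print(a,P)
cv2.imwrite("pics/s6.png",m)
E
```

```text
ft_force: [-0.8, 0.7, -0.2]
finger_force: 0.7
ft_force: [-1.5, 0.6, 0.1]
finger_force: 0.7
theta -0.105 [0.96 0.8  0.98 0.84 0.7 ] [119. 119. 119. 119. 119.]
theta 0.105 [0.96 0.92 1.   0.98 0.94] [115. 115. 115. 115. 115.]
1.0 [(411, 369), (426, 343), (533, 384)]
0.9 [(402, 398), (419, 366), (524, 406)]
0.8 [(393, 425), (412, 388), (516, 428)]
0.7 [(386, 449), (405, 407), (509, 447)]
```

View pics/s6.png

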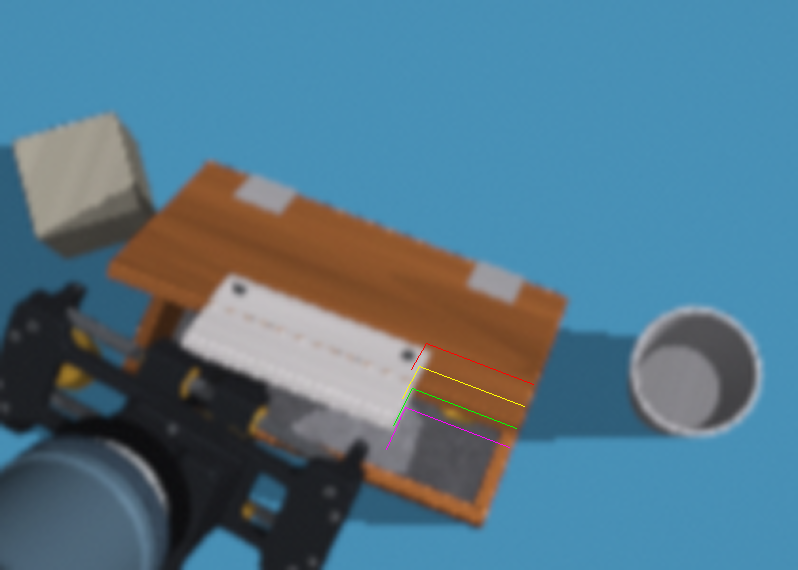

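The lid is held at about 0.85 rad: lip end at (395,425), with a steady 1.6 N pushing the finger forwards. I'll carry on easing it down.

```bash

for i in 1 2 3; do python3 -m jog '[{"jaw":-1,"x":0.0022,"y":0,"z":0.0007,"wx":0,"wy":0,"wz":0},{"jaw":-1,"x":0.0044,"y":0,"z":0.0014,"wx":0,"wy":0,"wz":0},{"jaw":-1,"x":0.0066,"y":-0.0005,"z":0.0022,"wx":0,"wy":0,"wz":0},{"jaw":-1,"x":0.0088,"y":-0.001,"z":0.0029,"wx":0,"wy":0,"wz":0},{"jaw":-1,"x":0.011,"y":-0.001,"z":0.0036,"wx":0,"wy":0,"wz":0}]' | grep -E "force"; done
python3 aim.py -0.0736 .03 0.2082 32 -0.5 .146 .009
```

```text
ft_force: [-0.6, 0.8, 0.6]
finger_force: 0.4
ft_force: [-0.2, -0.3, 0.2]
finger_force: 0.4
ft_force: [-0.2, 0.3, 0.2]
finger_force: 0.3
t 9.72 tcp [0.432 0.224 0.326] tip_case [-0.067  0.03   0.185] z [ 0.46 -0.26 -0.85] x [-0.74  0.42 -0.53] F [-0.2  0.3  0.2] j [-0.03  0.5  -0.87  2.11  1.22  1.   -0.62]
target tcp [0.428 0.225 0.327] shift [ 0.0028 -0.0014 -0.0034] rot [-0.004 -0.002 -0.01 ]
```

```bash

for i in 1 2; do python3 -m jog '[{"jaw":-1,"x":0,"y":0,"z":0,"wx":0,"wy":0,"wz":0},{"jaw":-1,"x":0,"y":0,"z":0,"wx":0,"wy":0,"wz":0},{"jaw":-1,"x":0,"y":0,"z":0,"wx":0,"wy":0,"wz":0},{"jaw":-1,"x":0,"y":0,"z":0,"wx":0,"wy":0,"wz":0},{"jaw":-1,"x":0,"y":0,"z":0,"wx":0,"wy":0,"wz":0}]' | grep -E "force"; done
for i in 1 2 3; do python3 -m jog '[{"jaw":-1,"x":0.0018,"y":0,"z":0.001,"wx":0,"wy":0,"wz":0},{"jaw":-1,"x":0.0036,"y":0,"z":0.002,"wx":0,"wy":0,"wz":0},{"jaw":-1,"x":0.0053,"y":0,"z":0.003,"wx":0,"wy":0,"wz":0},{"jaw":-1,"x":0.0071,"y":0,"z":0.004,"wx":0,"wy":0,"wz":0},{"jaw":-1,"x":0.009,"y":-0.0005,"z":0.005,"wx":0,"wy":0,"wz":0}]' | grep -E "force"; done
python3 aim.py -0.0903 .03 0.1778 32 -0.5 .146 .009
```

```text
ft_force: [-1.2, 0.8, -0.7]
finger_force: 0.7
ft_force: [-0.5, 0.5, -1.6]
finger_force: 0.6
ft_force: [-1.1, 0.5, -0.1]
finger_force: 0.6
ft_force: [-1.6, 1.3, -0.7]
finger_force: 0.7
ft_force: [-0.0, 0.9, -0.1]
finger_force: 0.6
t 11.8 tcp [0.418 0.23  0.299] tip_case [-0.082  0.03   0.158] z [ 0.46 -0.26 -0.85] x [-0.74  0.42 -0.53] F [-0.   0.9 -0.1] j [-0.08  0.55 -0.85  2.14  1.28  1.   -0.72]
target tcp [0.412 0.231 0.297] shift [ 0.0059 -0.0023 -0.0014] rot [-0.004 -0.002 -0.01 ]
```

```bash

for i in 1 2 3 4; do python3 -m jog '[{"jaw":-1,"x":0.0016,"y":0,"z":0.0011,"wx":0,"wy":0,"wz":0},{"jaw":-1,"x":0.0032,"y":0,"z":0.0022,"wx":0,"wy":0,"wz":0},{"jaw":-1,"x":0.0048,"y":-0.0004,"z":0.0032,"wx":0,"wy":0,"wz":0},{"jaw":-1,"x":0.0064,"y":-0.0006,"z":0.0043,"wx":0,"wy":0,"wz":0},{"jaw":-1,"x":0.008,"y":-0.0008,"z":0.0054,"wx":0,"wy":0,"wz":0}]' | grep -E "force"; done
python3 aim.py -0.1005 .03 0.1446 32 -0.5 .146 .009;python3 aim.py -0.104 .03 0.11 32 -0.5 .146 .009|tail -1
```

```text
ft_force: [-0.6, 1.3, -0.2]
finger_force: 0.8
ft_force: [0.4, 0.5, -1.2]
finger_force: 0.5
ft_force: [-0.0, -0.8, -1.1]
finger_force: 0.4
ft_force: [0.2, -0.1, -1.3]
finger_force: 0.4
t 13.47 tcp [0.403 0.235 0.264] tip_case [-0.098  0.03   0.123] z [ 0.46 -0.26 -0.85] x [-0.74  0.42 -0.53] F [ 0.2 -0.1 -1.3] j [-0.13  0.61 -0.82  2.17  1.36  1.01 -0.85]
target tcp [0.403 0.235 0.264] shift [-0.     -0.0005 -0.0001] rot [-0.004 -0.002 -0.01 ]
target tcp [0.399 0.236 0.229] shift [ 0.0212 -0.0011  0.0274] rot [-0.004 -0.002 -0.01 ]
```

```bash

for i in 1 2 3 4; do python3 -m jog '[{"jaw":-1,"x":0.001,"y":0,"z":0.0014,"wx":0,"wy":0,"wz":0},{"jaw":-1,"x":0.002,"y":0,"z":0.0028,"wx":0,"wy":0,"wz":0},{"jaw":-1,"x":0.0032,"y":0,"z":0.0041,"wx":0,"wy":0,"wz":0},{"jaw":-1,"x":0.0042,"y":0,"z":0.0055,"wx":0,"wy":0,"wz":0},{"jaw":-1,"x":0.0053,"y":0,"z":0.0069,"wx":0,"wy":0,"wz":0}]' | grep -E "force"; done
python3 ang.py; python3 aim.py -0.104 .03 0.11 32 -0.5 .146 .009
```

```text
ft_force: [-3.1, 1.7, -0.2]
finger_force: 1.9
ft_force: [-5.6, 1.5, -0.1]
finger_force: 2.7
ft_force: [-6.2, 0.3, -0.8]
finger_force: 2.8
ft_force: [-5.0, 1.4, -0.8]
finger_force: 2.4
theta -0.105 [0.06 0.04 0.08 0.02 0.1 ] [127. 127. 123. 118. 104.]
theta 0.105 [0.06 0.02 0.04 0.1  0.08] [104. 101. 101.  96.  96.]
t 15.18 tcp [0.399 0.237 0.228] tip_case [-0.102  0.03   0.087] z [ 0.46 -0.26 -0.85] x [-0.74  0.42 -0.53] F [-4.9  0.8 -1.6] j [-0.17  0.69 -0.78  2.19  1.44  1.01 -0.94]
target tcp [0.399 0.236 0.229] shift [-0.0007 -0.0007 -0.0004] rot [-0.004 -0.004 -0.009]
```

```bash

for i in 1 2; do python3 -m jog '[{"jaw":-1,"x":0.0007,"y":0,"z":-0.0004,"wx":0,"wy":0,"wz":0},{"jaw":-1,"x":0.0013,"y":0,"z":-0.0008,"wx":0,"wy":0,"wz":0},{"jaw":-1,"x":0.002,"y":-0.0003,"z":-0.0012,"wx":0,"wy":0,"wz":0},{"jaw":-1,"x":0.0027,"y":-0.0004,"z":-0.0016,"wx":0,"wy":0,"wz":0},{"jaw":-1,"x":0.0034,"y":-0.0005,"z":-0.002,"wx":0,"wy":0,"wz":0}]' | grep -E "force"; done
python3 ang.py; python3 aim.py -0.104 .03 0.11 32 -0.5 .146 .009
```

```text
ft_force: [-0.0, 0.4, -0.4]
finger_force: 0.5
ft_force: [-0.7, 0.7, 0.5]
finger_force: 0.0
theta -0.105 [0.02 0.04 0.06 0.   0.08] [126. 121. 121. 118. 101.]
theta 0.105 [0.   0.02 0.04 0.06 0.08] [99. 98. 98. 87. 66.]
t 16.07 tcp [0.393 0.24  0.229] tip_case [-0.109  0.03   0.088] z [ 0.46 -0.26 -0.85] x [-0.74  0.42 -0.53] F [0.4 0.2 0.2] j [-0.18  0.69 -0.79  2.19  1.44  1.02 -0.96]
target tcp [0.399 0.236 0.229] shift [-0.0067 -0.0002  0.0041] rot [-0.004 -0.002 -0.01 ]
```

```bash

for i in 1 2; do python3 -m jog '[{"jaw":-1,"x":0.0007,"y":0,"z":-0.0004,"wx":0,"wy":0,"wz":0},{"jaw":-1,"x":0.0013,"y":0,"z":-0.0008,"wx":0,"wy":0,"wz":0},{"jaw":-1,"x":0.002,"y":-0.0003,"z":-0.0012,"wx":0,"wy":0,"wz":0},{"jaw":-1,"x":0.0027,"y":-0.0004,"z":-0.0016,"wx":0,"wy":0,"wz":0},{"jaw":-1,"x":0.0034,"y":-0.0005,"z":-0.002,"wx":0,"wy":0,"wz":0}]' | grep -E "force"; done
python3 ang.py
python3 -m jog '[{"jaw":-1,"x":0.0085,"y":-0.001,"z":-0.005,"wx":0,"wy":0,"wz":0},{"jaw":-1,"x":0.017,"y":-0.002,"z":-0.01,"wx":0,"wy":0,"wz":0},{"jaw":-1,"x":0.025,"y":-0.004,"z":-0.016,"wx":0,"wy":0,"wz":0},{"jaw":-1,"x":0.034,"y":-0.005,"z":-0.021,"wx":0,"wy":0,"wz":0},{"jaw":-1,"x":0.042,"y":-0.006,"z":-0.026,"wx":0,"wy":0,"wz":0}]' | grep -E "force"
python3 ang.py
python3 - <<'E'
from workcell import capture
from geo import *
import cv2
c=capture("top")["color"];o=np.load("top0.npz")["color"];q=np.load("q.npy").copy()
# lid end edge in the top view (right part, lid unoccluded): transition down the rows vs predicted angle
im=cv2.GaussianBlur(c,(3,3),0).astype(int)
for y in(-.1,-.085):
    q[3]=0;a=px("top",lid(q,.14,y,.01));b=px("top",lid(q,.12,y,.01));d=(a-b)/np.linalg.norm(a-b)
    print(y,a.round(1),[(round(k,1),im[tuple(np.round((a+k*d)[::-1]).astype(int))].tolist()) for k in np.arange(-6,7,1.5)])
f=lambda u,v:np.abs(c[v[0]:v[1],u[0]:u[1]].astype(int)-o[v[0]:v[1],u[0]:u[1]]).mean()
print("change tin",f((292,335),(192,235)),"cube upper",f((133,165),(143,175)),"weight",f((136,158),(197,220)),"bench",f((350,400),(100,150)))
E
python3 aim.py
```

```text
ft_force: [0.3, -0.7, -0.5]
finger_force: 0.0
ft_force: [0.7, 0.1, 0.1]
finger_force: 0.0
theta -0.105 [0.02 0.04 0.06 0.   0.08] [126. 121. 121. 118. 102.]
theta 0.105 [0.   0.02 0.04 0.06 0.08] [101. 100. 100.  88.  65.]
ft_force: [-1.0, 0.4, 0.1]
finger_force: 0.0
theta -0.105 [0.02 0.04 0.06 0.   0.08] [127. 122. 122. 118. 103.]
theta 0.105 [0.04 0.02 0.   0.06 0.08] [103. 103. 101.  95.  75.]
-0.1 [248.6 248.8] [(np.float64(-6.0), [163, 99, 52]), (np.float64(-4.5), [164, 98, 51]), (np.float64(-3.0), [165, 99, 51]), (np.float64(-1.5), [164, 98, 51]), (np.float64(0.0), [131, 81, 47]), (np.float64(1.5), [83, 70, 65]), (np.float64(3.0), [53, 96, 122]), (np.float64(4.5), [58, 118, 150]), (np.float64(6.0), [64, 131, 166])]
-0.085 [242.4 246.4] [(np.float64(-6.0), [161, 97, 50]), (np.float64(-4.5), [159, 96, 50]), (np.float64(-3.0), [164, 100, 51]), (np.float64(-1.5), [163, 99, 51]), (np.float64(0.0), [138, 84, 46]), (np.float64(1.5), [71, 68, 68]), (np.float64(3.0), [48, 80, 100]), (np.float64(4.5), [45, 91, 117]), (np.float64(6.0), [50, 101, 130])]
change tin 0.5127095727420227 cube upper 20.6484375 weight 3.5098814229249014 bench 0.5049333333333333
t 17.47 tcp [0.337 0.263 0.229] tip_case [-0.169  0.032  0.088] z [ 0.46 -0.25 -0.85] x [-0.74  0.41 -0.53] F [ 0.   0.8 -1.5] j [-0.28  0.68 -0.83  2.25  1.39  1.07 -1.08]
```

```bash
python3 -c "
from workcell import sign_off
print(sign_off())"
```

```text
the job is handed in; nothing more can be done
None
```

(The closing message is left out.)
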